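# Dock a battery pack and switch its isolator on

### The arm

A 6-joint arm with a two-finger parallel gripper is mounted at the origin on the work surface. World frame = base frame: x ahead of the robot, y to its left, z up, the work surface at z = 0. Lengths are in m, angles in rad, forces in N, time in s.
With the tool pointing down it reaches from about 0.25 to 0.775 m from the base axis. Payload 4 kg.
Tool frame: the origin (TCP) lies on the centre line of the jaws, within the pads' length; the fingertips stand tip_reach ahead of it and the grasp point (between the pads) lies 5 mm behind it (tip_reach is the distance from the TCP to the fingertips, in m); z points along the fingers, x is the direction in which the jaws open and shut, and the axes are right-handed (so a half turn about z gives the same grasp; the last joint's range is limited). The gripper opens to 85 mm and grips with 20 to 120 N. Pads are 22 mm wide; open, the fingers measure 114 mm over their backs; the gripper's body (76 mm by 85 mm) begins 54 mm behind the grasp point. The pads swing forward as they close: fully open they stand 13 mm farther back than shut.
Start: joints at [1.148, 0.087, 1.371, -0, 1.684, -0.103], TCP at [0.173, 0.522, 0.245] pointing down, gripper open.
Joint ranges: [-3.1, 3.1], [-0.76, 2.03], [0.27, 2.55], [-1.08, 4.22], [0.17, 2.65], [-2.57, 2.57]. Speed limits (rad/s): [2.79, 2.79, 3.14, 3.14, 3.14, 3.14].

### API

Orientations are given as a unit quaternion [x, y, z, w].
In Python, from rig import sense, get_image, camera_info, job_done, tip_reach gives the robot as it stands.
- The arm moves only by the shell command python3 -m pendant 'ROWS' [OPENING]. ROWS is JSON, a list of rows, each a list of 2 entries, a list of its own where there are three numbers: the shift along the world's x, y, z each as a share of 25 mm, from -1 to 1, then the turn, a rotation vector about the world's x, y, z each as a share of 0.08 rad, from -1 to 1. A call has 1 to 12 rows; each row shifts and turns the commanded pose from where the row before left it; what a row does not reach is not made up. A row lasts 1/10 s, in which the tool goes at most 50 mm and 8.59 degrees, less where a joint would pass 70% of its speed; a pose out of reach is approached as far as the arm can. A call with a number of a shift or a turn outside -1 to 1 is refused whole. A call with a gripper value outside its range is refused whole. OPENING is the opening, from -1 (shut) to 1 (fully open), set as the call begins (- or left out, the last holds). The fingers move at their own pace and stop on an object; the grip force is fixed at half the most. Time passes only in rows, so rows that do not move let the fingers close. It gives the time, the measured TCP pose, the force and the opening at its end, in the units of the state.
- sense(): the state, without advancing time (a new reading comes with each control period).
- get_image(name): name is "scene" or "top" or "wrist"; returns (picture, depth): 480x640x3 uint8, red, green, blue; 480x640 float32, m along the optical axis (not along the pixel's ray), 0 where there is no reading.
- camera_info(name): a dict with "intrinsics" (3x3 intrinsics, pixels), "rvec" (rotation vector, rad) and "tvec" (3), from world to camera coordinates, as OpenCV has them; the wrist camera has in their place "tool_from_camera" (4x4, takes a point from camera to tool coordinates, whose origin is the TCP and whose axes are the tool frame's). Camera axes: x right, y down, z forward; pixel columns grow to the right and rows downward; lengths in m; the calibration is good to about 2 mm. A picture is of the moment at which its call begins: read the wrist's pose just before it. camera_info takes no time and is no camera call.
- job_done(): hands the job in, once; it reports no verdict.
The state is a dict: "t": time; "joint_positions": joint angles; "joint_velocities": joint speeds; "tau": joint torques, N m; "eef_pos": TCP position; "orientation": TCP orientation; "ft_force": force on the tool from outside, world axes, zero at the start; "wrist_torque": the same for the moment, N m; "width": finger opening in m.
Only numpy, scipy, OpenCV 4.12 (cv2) and the standard library are available. Lean on these libraries where they do the work, as an engineer would, in place of code of your own. Each camera call takes 0.05 s, during which the arm holds its last target. There are 200 camera calls.

### The job

Using only the fingertips, push the red-labelled battery pack along its rails until it sits fully home against the white end stop, then flip the isolator's red toggle lever over, away from the pack, so that it snaps from OFF to ON and stays there. Slide the pack, never pick it up, and leave the other things on the bench where they are.

Things in the scene. Friction and masses are not known exactly. Their poses are not given: they have to be found in the camera images.
- cradle: battery test cradle, bolted down: plate 10 mm thick, x -48 to 132, y -155 to 95 mm in its frame. Origin: on the bench under the centre of a fully home pack; +y: the way the pack slides home; +x: towards the isolator. White rails along y, 14 mm above the plate, 49 mm apart, y -40 to 69. Isolator (dark moulded battery switch): x 50 to 130, y 5 to 55, 44 mm high, its middle (x 65 to 115) 60 mm high
- stop_face (a point): middle of the white end stop's face, which the pack's leading end must meet: (0, 69, 30) mm in the cradle's frame, axes as the cradle's. The stop is 60 mm wide and 34 mm above the plate
- pack: battery pack to load: dark hard case, RED label, 46 x 138 x 40 mm (x, y, z), about 0.4 kg, lying on the plate between the rails, 45 to 75 mm short of the stop. Origin: centre of its underside. Its y axis points to the stop; the end to push is y -69, the leading end y +69 mm. It slides at about 2 to 4 N. Fully home, its origin is at (0, 0, 10) mm in the cradle's frame
- lever_tip (a point): middle of the free end of the isolator's red toggle lever. The lever (18 mm wide along y, 10 mm thick, red for its last 36 mm) stands out of the isolator's top and swings along the cradle's x about a pivot at (90, 30, 52) mm in the cradle's frame; the tip is 60 mm from the pivot. Tip at OFF: (67, 30, 107) mm, leaning to the pack; upright: (90, 30, 112); at ON: (113, 30, 107), leaning away
- isolator (a joint): angle of the isolator's lever, rad: 0 = OFF, against its stop, leaning 23 degrees towards the pack (white flag); 0.4 = upright, dead centre; 0.8 = ON, against its other stop, leaning away (green flag). An over-centre spring holds it at either end: it takes some 5 to 8 N at the grip to push it off its stop, less towards centre; just past centre it snaps the rest of the way by itself and stays
- spare_pack: spare battery pack of the same shape, BLUE label, 46 x 138 x 40 mm; origin under its centre, long side along its y
- contactor: black DC contactor, 40 x 76 x 64 mm and two copper studs to 72 mm, standing on the bench; origin under its centre
- screwdriver: screwdriver with a green handle lying on the bench, 170 mm long along its x; origin under its middle
- connector: small loose blue plug, 20 x 26 x 15 mm; origin under its centre
- sensor_box: white and orange printed box, 50 x 70 x 55 mm; origin under its centre
- multimeter: yellow handheld multimeter lying on its back, 150 x 74 x 36 mm, long side along its x; origin under its centre
- offcut: offcut of slotted aluminium profile, 110 x 30 x 30 mm, long side along its x; origin under its centre
Things that resemble listed ones, but are neither listed nor needed, are in the scene too. Leave any green or purple look-alike of the pack alone.

How it is judged:
By the outcome, as a careful person would: the job done as asked, in the order asked, and still so for the second after the job is handed in, with the robot touching nothing.
It also fails if it takes over 37 s, if anything falls off the work surface, if the arm or the gripper's body presses on something with over 40 N, if the wrist force passes 120 N, or if a joint passes its speed limit or range.

## Working session

There is one attempt and no reset: what is moved stays moved. The work goes in short steps, Python scripts to look and compute and a shell command to move; the robot and the scene stay as the last step left them, time stands still between calls to the robot, and variables do not carry over. Pictures are saved under pics/ and viewed, about 8 in all and at most 12, crops included, and the job is handed in when it is done.

```bash
mkdir -p pics; cat > h.py <<'E'
import numpy as np,cv2
from rig import *
def cam(n):
    c=camera_info(n);K=np.array(c['intrinsics'])
    if n!='wrist':
        R=cv2.Rodrigues(np.array(c['rvec'],float))[0];t=np.array(c['tvec'],float).ravel()
        return K,R.T,-R.T@t
    from scipy.spatial.transform import Rotation as Ro
    s=sense();T=np.eye(4);T[:3,:3]=Ro.from_quat(s['orientation']).as_matrix();T[:3,3]=s['eef_pos']
    M=T@np.array(c['tool_from_camera']);return K,M[:3,:3],M[:3,3]
def world(C,d,u,v):
    K,R,o=C;z=d[int(v),int(u)];return R@(np.linalg.inv(K)@[u,v,1]*z)+o
def atz(C,u,v,z):
    K,R,o=C;r=R@(np.linalg.inv(K)@[u,v,1]);return o+r*(z-o[2])/r[2]
def snap(n):
    C=cam(n);im,d=get_image(n);np.savez('last_%s.npz'%n,im=im,d=d,K=C[0],R=C[1],o=C[2]);return C,im,d
def load(n):
    f=np.load('last_%s.npz'%n);return (f['K'],f['R'],f['o']),f['im'],f['d']
def save(p,im,crop=None,s=1):
    if crop: u0,v0,u1,v1=crop;im=im[v0:v1,u0:u1]
    cv2.imwrite('pics/'+p,cv2.resize(im[:,:,::-1],None,fx=s,fy=s,interpolation=cv2.INTER_CUBIC))
E
python3 - <<'E'
from h import *
for n in('top','scene'):
    C,im,d=snap(n);save(n+'0.png',im);print(n,C[2])
print(tip_reach() if callable(tip_reach) else tip_reach);print(sense())
E
```

```text
top [0.42659193 0.01152749 1.12298044]
scene [ 1.14349087 -0.49847324  0.65273768]
0.014
{'t': 0.1, 'joint_positions': array([ 1.14789334e+00,  8.79334567e-02,  1.37215625e+00, -3.62644115e-05,
        1.68358508e+00, -1.03130741e-01]), 'joint_velocities': array([-0.0002255 , -0.00273188, -0.00178989,  0.00024925,  0.00242532,
       -0.00119607]), 'tau': array([ 1.80809668e-03, -3.53018653e+01, -3.14217854e+01, -1.47109877e-04,
        7.95065513e-03,  1.73786180e-06]), 'eef_pos': array([0.17274686, 0.52171536, 0.24420056]), 'orientation': array([ 8.10664164e-01,  5.85510486e-01, -8.93235154e-04,  5.35052661e-04]), 'ft_force': array([-0.06686453, -0.24880773, -0.53503056]), 'wrist_torque': array([-0.08666608, -0.03456555,  0.00750149]), 'width': 0.08532972339788683}
```

View pics/top0.png

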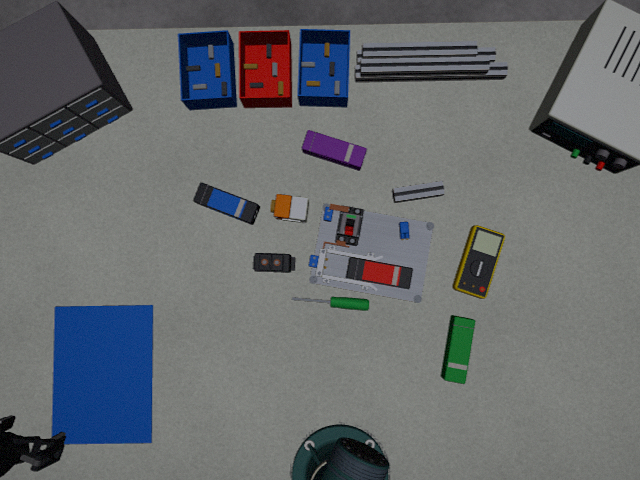

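View pics/scene0.png

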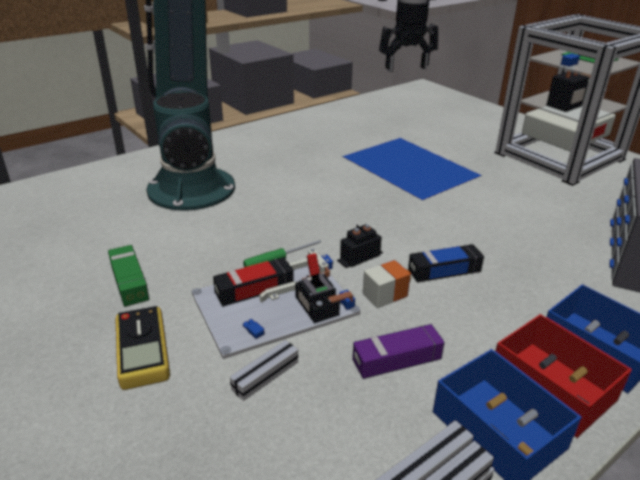

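The top view shows the red-labelled pack on the cradle at (380,271). The look-alikes are blue at (227,202), purple at (335,150), green at (459,350), and a red bin at (265,70). The red lever is at about (350,226). I'll check the red pack in a close crop.

```bash
python3 - <<'E'
from h import *
C,im,d=load('top');save('crop1.png',im,(300,195,445,310),5.5)
im2=im.astype(int)
for u,v in [(430,226),(418,299),(313,280),(326,206)]: print(u,v,atz(C,u,v,.010),world(C,d,u,v))
z=np.array([[world(C,d,u,v) for u in range(290,450)] for v in range(190,315)])
# pack top: height .05 
m=(abs(z[:,:,2]-.05)<.006); n,l,st,ce=cv2.connectedComponentsWithStats(m.astype('uint8'))
for i in range(1,n):
    if st[i,4]>60:
        p=z[l==i][:,:2].astype('float32');print(st[i]+[290,190,0,0,0],cv2.minAreaRect(p),np.median(z[l==i][:,2]))
E
```

```text
430 226 [ 0.53400989 -0.21136323  0.01      ] [ 0.53363964 -0.21059496  0.01383626]
418 299 [ 0.37286931 -0.17986212  0.01      ] [ 0.37297793 -0.17947518  0.01225018]
313 280 [0.41842596 0.0510133  0.01      ] [0.41844795 0.050907   0.01299619]
326 206 [0.58297314 0.0195254  0.01      ] [0.58188448 0.01946972 0.0177481 ]
[290 196  18  25 282] ((0.5742937326431274, 0.08037838339805603), (0.03792364150285721, 0.05016997829079628), 82.09933471679688) 0.05413198351720705
[329 204  35  11 169] ((0.5702701210975647, -0.02347598224878311), (0.07376161217689514, 0.014001530595123768), 77.90531921386719) 0.04692636955879892
[335 234  23  13 135] ((0.5015475749969482, -0.022457238286733627), (0.04844295233488083, 0.02355225197970867), 80.8686294555664) 0.045991628567682685
[316 249  10  27  92] ((0.4568456709384918, 0.033097364008426666), (0.013103981502354145, 0.05733071640133858), 77.80712890625) 0.04536539652007243
[ 346  257   67   32 1380] ((0.43186628818511963, -0.09141885489225388), (0.13818848133087158, 0.046407125890254974), 78.76734161376953) 0.05021379291767325
```

View pics/crop1.png

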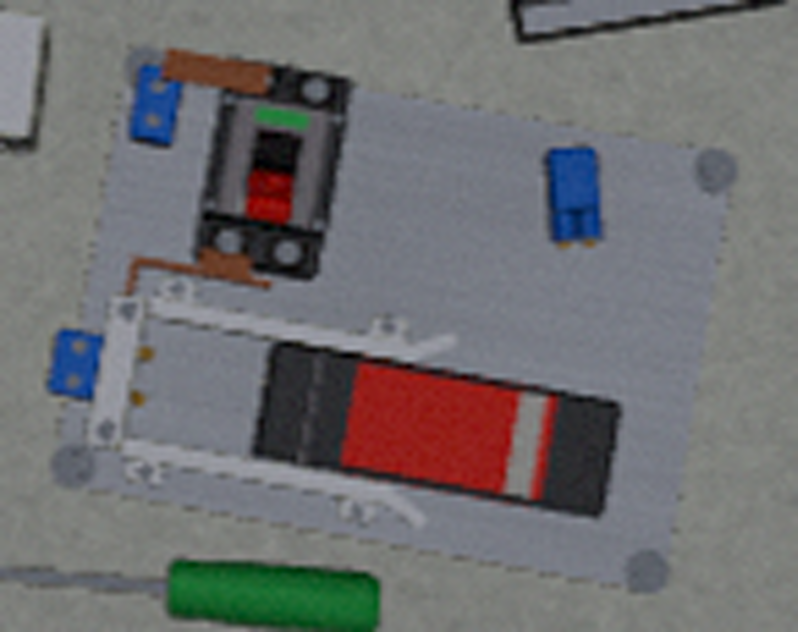

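The crop confirms the red pack between the rails, with its leading end to the left at about (265,400) and the stop at (115,370). The lever leans towards the pack at (270,195).

From depth, the pack's y axis is at 78.8°. The cradle origin is about (0.442, -0.041), and the pack is about 51 mm short of the stop. I'm moving behind the pack with the fingers shut.

```bash
python3 -m pendant '[[[0.32,-0.95,0],[0,0,0.775]],[[0.32,-0.95,0],[0,0,0.775]],[[0.32,-0.95,0],[0,0,0]],[[0.32,-0.95,0],[0,0,0]],[[0.32,-0.95,0],[0,0,0]],[[0.32,-0.95,0],[0,0,0]],[[0.32,-0.95,0],[0,0,0]],[[0.32,-0.95,0],[0,0,0]],[[0.32,-0.95,0],[0,0,0]],[[0.32,-0.95,0],[0,0,0]],[[0.32,-0.95,0],[0,0,0]],[[0.32,-0.95,0],[0,0,0]]]' -1
python3 -m pendant '[[[0.32,-0.95,0],[0,0,0]],[[0.32,-0.95,0],[0,0,0]],[[0.32,-0.95,0],[0,0,0]],[[0.32,-0.95,0],[0,0,0]],[[0.32,-0.95,0],[0,0,0]],[[0.32,-0.95,0],[0,0,0]],[[0.32,-0.95,0],[0,0,0]],[[0.32,-0.95,0],[0,0,0]],[[0.32,-0.95,0],[0,0,0]],[[0.32,-0.95,0],[0,0,0]],[[0.32,-0.95,0],[0,0,0]],[[0.32,-0.95,0],[0,0,0]]]'
python3 -m pendant '[[[0.32,-0.95,0],[0,0,0]],[[0.32,-0.95,0],[0,0,0]],[[0.32,-0.95,0],[0,0,0]],[[0.32,-0.95,0],[0,0,0]],[[0.32,-0.95,0],[0,0,0]],[[0.32,-0.95,0],[0,0,0]],[[0,0,0],[0,0,0]],[[0,0,0],[0,0,0]]]'
cat >> h.py <<'E'
O=np.array([.4421,-.0410,0]);Y=np.array([.195,.981,0]);X=np.array([.981,-.195,0])
def cr(p): q=np.array(p)-O;return np.round(1e3*np.array([q@X,q@Y,q[2]]),1)
E
python3 - <<'E'
from h import *
from scipy.spatial.transform import Rotation as Ro
s=sense();print(cr(s['eef_pos']),s['joint_positions'],s['width']);R=Ro.from_quat(s['orientation']).as_matrix();print(R.round(3))
C,im,d=snap('wrist');save('wrist1.png',im)
C,im,d=load('top');
z=np.array([[world(C,d,u,v) for u in range(325,370)] for v in range(205,250)])
m=z[:,:,2]>.07;print(cr([np.median(z[m][:,0]),np.median(z[m][:,1]),0]),z[m][:,2].max(),m.sum())
E
```

```text
t: 1.3
eef_pos: [0.2688, 0.236, 0.2449]
orientation: [0.773, 0.635, -0.0, -0.0]
ft_force: [-0.2, 0.4, -0.5]
width: 0.0001
t: 2.5
eef_pos: [0.3648, -0.0489, 0.2449]
orientation: [0.773, 0.635, -0.0, -0.0]
ft_force: [0.0, 0.6, 0.5]
width: 0.0004
t: 3.3
eef_pos: [0.4126, -0.1903, 0.2446]
orientation: [0.773, 0.634, -0.0, -0.001]
ft_force: [-0.5, 0.4, 0.6]
width: -0.0
[ 2.000e-01 -1.522e+02  2.446e+02] [-5.57390981e-01 -1.26419375e-01  1.58205711e+00  5.15192921e-04
  1.68807578e+00 -1.93143414e+00] -2.150960798411904e-05
[[ 0.195  0.981 -0.002]
 [ 0.981 -0.195  0.002]
 [ 0.001 -0.002 -1.   ]]
[70.8 30.4  0. ] 1.122980440008925 91
```

View pics/wrist1.png

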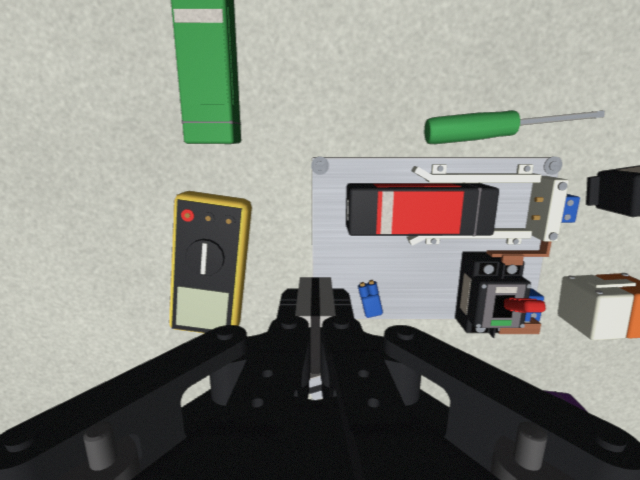

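The wrist picture shows the pack free between the rails (350–495, 185–235), the lever at (525,305), and nothing under the fingers. The lever's measured position, about (71, 30), agrees with the cradle frame. I'm descending behind the pack.

```bash
python3 -m pendant '[[[0,0,-1],[0,0,0]],[[0,0,-1],[0,0,0]],[[0,0,-1],[0,0,0]],[[0,0,-1],[0,0,0]],[[0,0,-1],[0,0,0]],[[0,0,-1],[0,0,0]],[[0,0,-1],[0,0,0]],[[0,0,-0.94],[0,0,0]],[[0,0,0],[0,0,0]],[[0,0,0],[0,0,0]]]'
python3 -m pendant '[[[0.08,0.39,0],[0,0,0]],[[0.08,0.39,0],[0,0,0]],[[0.08,0.39,0],[0,0,0]],[[0.08,0.39,0],[0,0,0]],[[0.04,0.2,0],[0,0,0]],[[0,0,0],[0,0,0]]]'
python3 - <<'E'
from h import *
s=sense();print(cr(s['eef_pos']),s['ft_force'])
C,im,d=snap('top');save('top2.png',im,(290,190,450,310),5)
z=np.array([[world(C,d,u,v) for u in range(290,450)] for v in range(190,315)])
m=(abs(z[:,:,2]-.05)<.006); n,l,st,ce=cv2.connectedComponentsWithStats(m.astype('uint8'))
for i in range(1,n):
    if st[i,4]>60: print(st[i,4],cv2.minAreaRect(z[l==i][:,:2].astype('float32')))
E
```

```text
t: 4.35
eef_pos: [0.4128, -0.1896, 0.0472]
orientation: [0.773, 0.635, 0.0, -0.0]
ft_force: [0.3, 0.6, 1.0]
width: -0.0002
t: 4.95
eef_pos: [0.4229, -0.146, 0.0479]
orientation: [0.772, 0.635, 0.001, 0.001]
ft_force: [0.8, -3.1, 1.6]
width: 0.0002
[   1.7 -106.7   47.9] [ 0.75426432 -3.05955782  1.64052582]
283 ((0.5739253759384155, 0.0788482278585434), (0.036997996270656586, 0.05178798362612724), 88.24366760253906)
173 ((0.5693082213401794, -0.02330479398369789), (0.074001744389534, 0.014802619814872742), 79.42945098876953)
140 ((0.5034147500991821, -0.022644316777586937), (0.04744254797697067, 0.02186628244817257), 89.01724243164062)
1078 ((0.4386179447174072, -0.05730033665895462), (0.12335856258869171, 0.046603284776210785), 78.98213958740234)
78 ((0.4488098621368408, 0.03509632870554924), (0.013700409792363644, 0.04260329157114029), 78.75714111328125)
```

View pics/top2.png

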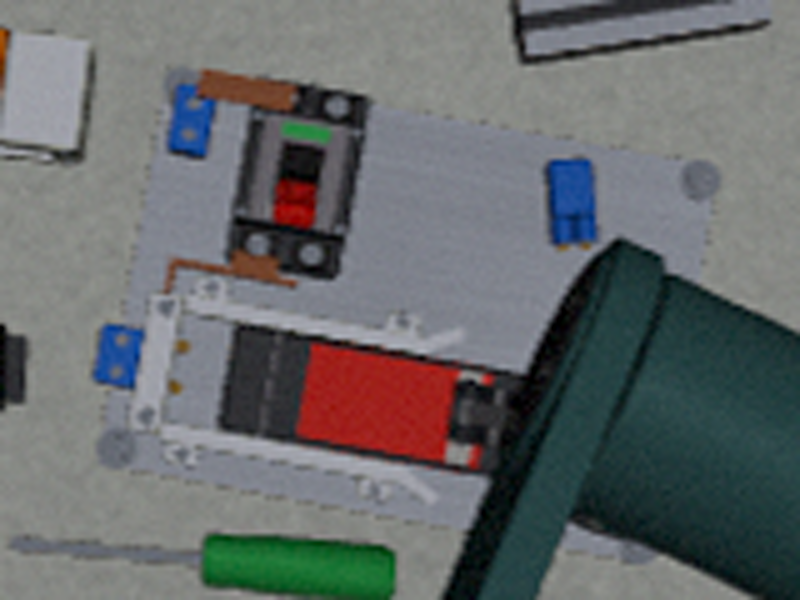

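The picture shows the pack sliding straight, its leading end at pixel x≈230 and the stop face at about 178. Force is about 3 N, with roughly 24 mm left. I'll keep pushing and slow down towards the end.

```bash
python3 -m pendant '[[[0.04,0.24,0],[0,0,0]],[[0.04,0.24,0],[0,0,0]],[[0.04,0.24,0],[0,0,0]],[[0,0,0],[0,0,0]]]'
python3 -m pendant '[[[0.02,0.08,0],[0,0,0]],[[0.02,0.08,0],[0,0,0]],[[0.02,0.08,0],[0,0,0]],[[0,0,0],[0,0,0]]]'
python3 - <<'E'
from h import *
s=sense();print(cr(s['eef_pos']),s['ft_force'])
E
```

```text
t: 5.4
eef_pos: [0.4251, -0.1281, 0.047]
orientation: [0.773, 0.635, 0.0, 0.0]
ft_force: [-0.4, -3.9, 1.0]
width: 0.0001
t: 5.8
eef_pos: [0.4263, -0.1226, 0.0469]
orientation: [0.773, 0.635, -0.0, 0.0]
ft_force: [-1.4, -3.7, 3.1]
width: -0.0003
[  0.5 -83.2  46.9] [-1.40765488 -3.69997935  3.13005325]
```

```bash
python3 -m pendant '[[[0.02,0.08,0],[0,0,0]],[[0,0,0],[0,0,0]]]'
python3 -m pendant '[[[0.02,0.08,0],[0,0,0]],[[0,0,0],[0,0,0]]]'
```

```text
t: 6.0
eef_pos: [0.4265, -0.1222, 0.047]
orientation: [0.773, 0.635, -0.002, 0.001]
ft_force: [-2.9, -9.9, 3.0]
width: -0.0001
t: 6.2
eef_pos: [0.4265, -0.1221, 0.047]
orientation: [0.773, 0.635, -0.003, 0.002]
ft_force: [-3.4, -14.0, 2.8]
width: 0.0001
```

```bash
python3 -m pendant '[[[0.02,0.12,0],[0,0,0]],[[0.02,0.08,0],[0,0,0]],[[0,0,0],[0,0,0]]]'
python3 -m pendant '[[[-0.1,-0.5,0],[0,0,0]],[[-0.16,-0.8,0],[0,0,0]],[[-0.16,-0.8,0.3],[0,0,0]],[[0,0,1],[0,0,0]],[[0,0,1],[0,0,0]],[[0,0,1],[0,0,0]],[[0,0,0.9],[0,0,0]],[[0,0,0],[0,0,0]]]'
python3 - <<'E'
from h import *
s=sense();print(cr(s['eef_pos']),s['ft_force'])
C,im,d=snap('wrist');save('wrist3.png',im)
z=np.array([[world(C,d,u,v) if d[v,u]>0 else (0,0,0) for u in range(0,640,2)] for v in range(0,480,2)])
m=(abs(z[:,:,2]-.05)<.004); n,l,st,ce=cv2.connectedComponentsWithStats(m.astype('uint8'))
for i in range(1,n):
    if st[i,4]>300:
        r=cv2.minAreaRect(z[l==i][:,:2].astype('float32'));print(st[i],r,cr([*r[0],0]))
E
```

```text
t: 6.5
eef_pos: [0.4266, -0.1217, 0.0472]
orientation: [0.773, 0.635, -0.008, 0.006]
ft_force: [-7.2, -27.9, 1.9]
width: -0.0001
t: 7.3
eef_pos: [0.4195, -0.1656, 0.1544]
orientation: [0.773, 0.635, 0.002, 0.002]
ft_force: [0.8, -0.3, 1.0]
width: -0.0001
[   2.1 -126.6  154.4] [ 0.79501378 -0.25302851  1.0097627 ]
[ 198  101  105   33 3217] ((0.44292640686035156, -0.040645502507686615), (0.13826924562454224, 0.04569479078054428), 78.12883758544922) [0.7 0.5 0. ]
```

View pics/wrist3.png

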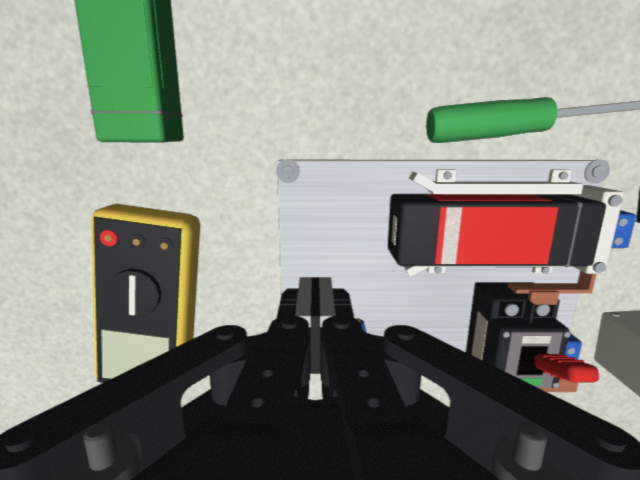

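The pack is home: its measured origin is (0.7, 0.5) mm in the cradle's frame, and its leading end meets the stop at pixel (603,230). The push stopped firm at 28 N. The lever at (565,367) is still OFF. I'm moving to its pack side.

```bash
python3 -m pendant '[[[0.39,0.99,0],[0,0,0]],[[0.39,0.99,0],[0,0,0]],[[0.39,0.99,0],[0,0,0]],[[0.39,0.99,0],[0,0,0]],[[0.38,0.98,0],[0,0,0]],[[0.38,0.98,0],[0,0,0]],[[0,0,0],[0,0,0]],[[0,0,-0.8],[0,0,0]],[[0,0,-0.8],[0,0,0]],[[0,0,-0.6],[0,0,0]],[[0,0,0],[0,0,0]],[[0,0,0],[0,0,0]]]'
python3 - <<'E'
from h import *
s=sense();print(cr(s['eef_pos']),s['ft_force'])
C,im,d=snap('scene');save('scene4.png',im,(190,200,400,350),3.8)
E
```

```text
t: 8.55
eef_pos: [0.4749, -0.018, 0.0957]
orientation: [0.773, 0.634, -0.001, -0.001]
ft_force: [0.4, -0.8, 0.2]
width: -0.0
[27.7 29.  95.7] [ 0.36035625 -0.75728442  0.17812772]
```

View pics/scene4.png

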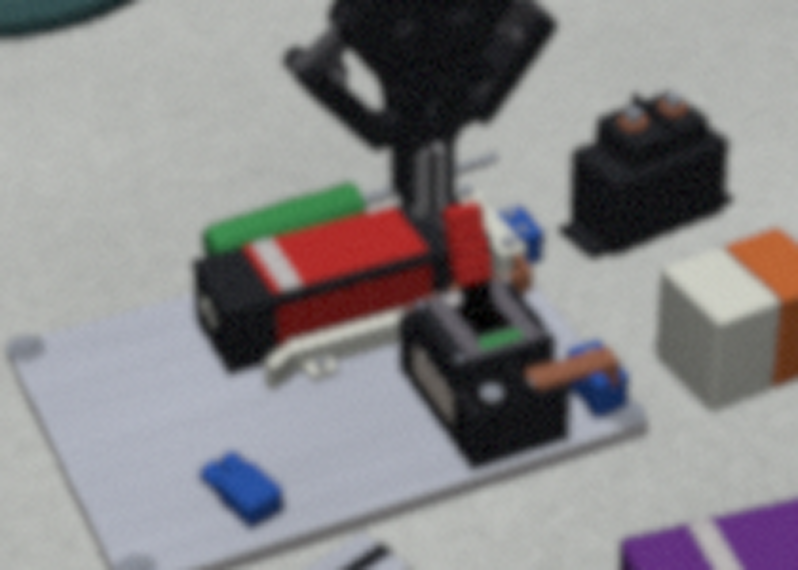

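The picture shows the fingertips at (430,210), just on the pack side of the red lever at (468,245), at the right height and with nothing in the way. Pushing along the cradle's +x.

```bash
python3 -m pendant '[[[0.39,-0.075,0],[0,0,0]],[[0.39,-0.075,0],[0,0,0]],[[0.24,-0.045,0],[0,0,0]],[[0.24,-0.045,0],[0,0,0]]]'
python3 -m pendant '[[[0.24,-0.045,0],[0,0,0]],[[0.24,-0.045,0],[0,0,0]],[[0,0,0],[0,0,0]]]'
python3 -m pendant '[[[0.24,-0.045,0],[0,0,0]],[[0.24,-0.045,0],[0,0,0]],[[0,0,0],[0,0,0]]]'
python3 - <<'E'
from h import *
s=sense();print(cr(s['eef_pos']),s['ft_force'])
E
```

```text
t: 9.0
eef_pos: [0.5065, -0.0237, 0.0976]
orientation: [0.773, 0.635, -0.001, -0.002]
ft_force: [-6.4, 0.6, 5.0]
width: 0.0003
t: 9.3
eef_pos: [0.521, -0.0264, 0.0971]
orientation: [0.773, 0.635, 0.001, 0.001]
ft_force: [0.5, 0.3, -0.2]
width: -0.0001
t: 9.6
eef_pos: [0.5324, -0.0286, 0.0969]
orientation: [0.773, 0.635, 0.0, 0.0]
ft_force: [0.3, -0.1, -0.3]
width: 0.0
[86.1 29.7 96.9] [ 0.30731487 -0.07519334 -0.26271424]
```

It took about 6 N, then the force dropped to zero, as it would if the lever snapped over. I'm backing off and rising clear, then checking.

```bash
python3 -m pendant '[[[-0.6,0.12,0],[0,0,0]],[[-0.6,0.12,0],[0,0,0]],[[0,0,1],[0,0,0]],[[0,0,1],[0,0,0]],[[0,0,1],[0,0,0]],[[0,0,1],[0,0,0]],[[-0.4,-0.9,0],[0,0,0]],[[-0.4,-0.9,0],[0,0,0]],[[-0.4,-0.9,0],[0,0,0]],[[-0.4,-0.9,0],[0,0,0]],[[-0.4,-0.9,0],[0,0,0]],[[0,0,0],[0,0,0]]]'
python3 - <<'E'
from h import *
s=sense();print(cr(s['eef_pos']),s['ft_force'])
C,im,d=snap('wrist');save('wrist5.png',im)
def W(s): return np.array([[world(C,d,u,v) if d[v,u]>0 else (0,0,0) for u in range(0,640,s)] for v in range(0,480,s)])
z=W(2)
m=(abs(z[:,:,2]-.05)<.004); n,l,st,ce=cv2.connectedComponentsWithStats(m.astype('uint8'))
for i in range(1,n):
    if st[i,4]>300:
        r=cv2.minAreaRect(z[l==i][:,:2].astype('float32'));print('pack',r,cr([*r[0],0]))
i2=im[::2,::2].astype(int);m=(i2[:,:,0]>120)&(i2[:,:,1]<70)&(z[:,:,2]>.085)&(z[:,:,2]<.13);p=z[m];print('lever',m.sum(),cr(np.median(p,0)),cr(p[p[:,2].argmax()]))
C,im,d=snap('top');save('top5.png',im)
C,im,d=snap('scene');save('scene5.png',im)
E
```

```text
t: 10.8
eef_pos: [0.4505, -0.1369, 0.1969]
orientation: [0.774, 0.633, -0.0, 0.0]
ft_force: [0.2, -0.1, -0.2]
width: 0.0001
[ 26.9 -92.4 196.9] [ 0.17769831 -0.10769917 -0.19399037]
pack ((0.4436952471733093, -0.04086600989103317), (0.13766545057296753, 0.04605969786643982), 78.65122985839844) [1.5 0.4 0. ]
lever 158 [106.7  30.7 101.1] [110.3  29.3 109.5]
```

View pics/wrist5.png

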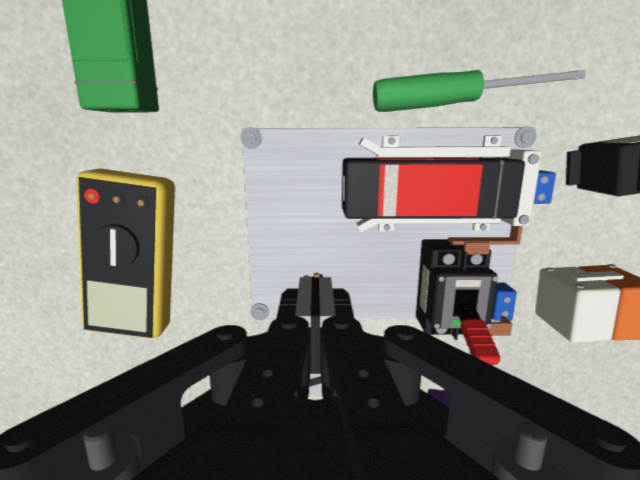

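View pics/scene5.png

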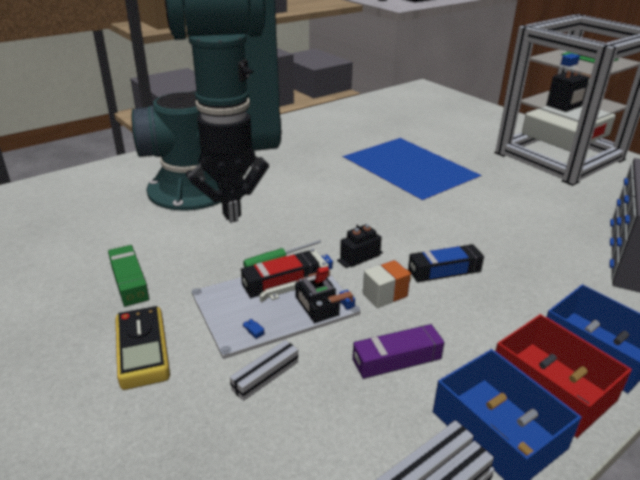

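The wrist view shows the pack against the stop at (522,190) and the lever leaning away at (480,340), measured near (110, 29, 109), which is ON. In the scene view the other items stand where they were, and the arm is clear. Handing in.

```bash
python3 -c "
from rig import job_done
print(job_done())"
```

```text
the job is handed in; nothing more can be done
None
```

I pushed the red-labelled pack along its rails, about 51 mm, until it sat home against the white stop. I then pushed the isolator lever from OFF to ON with the closed fingertips. The job was handed in at about 11 s, with the arm clear of everything.

- **Pack:** it slid at 3–4 N and stopped firm at the end stop, where I pressed up to 28 N. The last wrist-camera measurement put its origin at (1.5, 0.4) mm in the cradle's frame. The (0, 0) it should read is within the camera's roughly 2 mm calibration.
- **Lever:** it took about 6 N, then the force dropped to zero. Its tip measured about (110, 29, 109) mm against the ON position of (113, 30, 107).
- **Other things on the bench:** the last pictures show them where they were; I checked this by eye only and did not measure them. I could not see the green flag clearly in those pictures, so ON rests on the lever's measured position.

No check failed.

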